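Jack up the sagging roller section and hold it

TASK

First pick up the roll of labels standing in front of the roller section's lift point and stand it upright in the shallow grey tray. Then carry the small jack over, with its handle up, and stand it flat on the bench with its saddle centred under the lift point (the tab with the round pad and the stud on top, not the square bracket); pump the handle once all the way down and let it come right back up to settle the saddle, then press it all the way down again and finish while still holding it down, so that the section stays raised. Raise the section only with the jack, do not lift or push it with the robot, and leave everything else where it is.

Things in the scene. Friction and masses are not known exactly. Their poses are not given: they have to be found in the camera images.
- roll: Roll of paper labels, a plain off-white upright cylinder 60 mm in diameter and 70 mm high with a 26 mm hole down its axis, 0.22 kg. Origin: centre of its underside, z up its axis. It stands on the bench 95 to 125 mm in front of the lift pad, in the jack's place.
- tray: Shallow open grey plastic tray, 130 x 130 mm outside, walls 4 mm thick and 28 mm high, floor about 4 mm thick, fixed to the bench. Origin: centre of its underside, sides along its x and y.
- conveyor: Aluminium roller section 520 x 240 mm, top 147 mm up, on four dark steel posts; far end hinged, near end only rests. Origin: on the bench straight below the lift pad. x: along the section to its hinge. y: from the pad into the section (side rail 30 mm from pad centre, underside 87 mm up); the jack comes in along +y, bench free below. The square bracket at x = 170 mm is not the lift point.
- lift_pad (a point): Centre of the flat underside of the lift pad, 82 mm above the bench at rest: a 44 mm round rubber disc under a round-ended aluminium tab (16 mm thick with the pad), with a 14 mm wide, 12 mm high steel stud on top above the pad centre. Axes as the conveyor's. It rises with the section, tilting about a hinge 360 mm away; some 14 to 23 N carries it, and it sinks back by itself when let down.
- jack: Loose grey and dark steel lever jack, 0.9 kg, balanced about its carrying post. Origin: on the base plate's underside, below the handle pivot. x: towards the saddle, z up. Base plate 80 mm wide, 8 mm thick, x = -125 to +130 mm. Saddle at x = +100 mm. Upright carrying post at x = +20 mm, 26 mm (x) by 30 mm (y), z = 58 to 130 mm. Handle to -x, pivot at x = 0, z = 60 mm.
- carry_post (a point): On the axis of the jack's carrying post, 115 mm above the jack's underside (15 mm below the post's top): the place to grip the jack from above, across the post's 30 mm width along the jack's y. Axes as the jack's.
- jack_saddle: The jack's saddle, a steel disc 46 mm in diameter and 8 mm thick that rises straight up with the handle stroke, 68 mm per rad of handle (34 mm in all). Origin: centre of its top face, 70 mm above the jack's underside with the handle up, so 12 mm below the lift pad. z up.
- jack_handle (a joint): Handle stroke, rad: 0 up (springs back there when let go), 0.5 down at its stop. Straight, 150 mm from pivot to grip bar centre; slopes 0.25 rad above level at 0, 0.25 below at 0.5. The saddle meets the pad at about 0.18. Loaded, it takes 8 to 15 N down on the grip bar near the bottom. No catch: stays down only while pressed.
- handle_grip (a point): Centre of the handle's grip bar, a round black rubber-covered crossbar 24 mm in diameter and 70 mm long lying along the jack's y. 145 mm behind the jack's origin; its centre is 97 mm above the bench when up, 23 mm when fully down.
- jar: Bystander: small closed jar, 40 mm in diameter, 60 mm high, on the near side of the bench. Origin: centre of its underside.
- tape: Bystander: flat cardboard tape core ring, 90 mm in diameter, 25 mm high, beyond the tray and jack. Origin: centre of its underside.
- driver: Bystander: screwdriver with a black handle, lying at the right.
- foot: Bystander: short steel cylinder (spare levelling foot), 40 mm in diameter, 30 mm high, standing at the right of the tray. Origin: centre of its underside.
Mind the look-alikes: they are no part of the job. Leave any purple look-alike of the roll alone.

How it is judged (in metres and radians):
On the way, in this order (a step that is already met when the one before it is completed fails the run):
1. the label roll stands in the tray, let go (horizontal distance between roll and tray below 0.05 m and height (world z) of roll below 0.012 m and angle between roll's own z axis and vertical below 0.15 rad and contact force between the fingers and roll below 0.1 N), for 0.2 s.
2. the jack stands flat with its saddle centred under the lift pad, handle up (horizontal distance between jack_saddle and lift_pad below 0.012 m and height (world z) of jack below 0.003 m and angle between jack's own z axis and vertical below 0.03 rad and value of joint jack_handle below 0.08 rad), for 0.2 s.
3. first stroke: handle down, section raised by the jack (value of joint jack_handle above 0.42 rad and height (world z) of lift_pad above 0.096 m and contact force between jack_saddle and conveyor above 3 N), for 0.1 s.
4. the handle is back up and the section rests again (value of joint jack_handle below 0.08 rad and height (world z) of lift_pad below 0.085 m), for 0.1 s.
At the end, for the whole second after the job is handed in: Robot still pressing the jack (over 2 N), handle past 0.42 rad, lift pad over 96 mm above the bench (82 at rest), carried by the saddle (over 3 N), robot off the section (under 0.5 N); saddle within 15 mm of pad centre, jack flat within 0.05 rad; roll upright in tray, within 50 mm of its centre (all of step 3 and contact force between any of the fingers, the arm and jack above 2 N and contact force between each of the fingers, the arm and conveyor below 0.5 N and horizontal distance between jack_saddle and lift_pad below 0.015 m and angle between jack's own z axis and vertical below 0.05 rad and horizontal distance between roll and tray below 0.05 m and height (world z) of roll below 0.012 m and angle between roll's own z axis and vertical below 0.15 rad); the arm keeps its last pose, push and grip.
It fails at once if the robot pushes or lifts the roller section itself (over 5 N) (contact force between any of the fingers, the arm and conveyor above 5 N).
It fails at once if a bystander is moved by over 30 mm (distance of any of jar, tape, driver, foot from where it was at the start of the episode above 0.03 m).
It also fails if it takes over 72 s, if anything falls off the work surface, if the arm or the gripper's body presses on something with over 40 N, if the wrist force passes 120 N, or if a joint passes its speed limit or range.

ROBOT

A 6-joint arm with a two-finger parallel gripper is mounted at the origin on the work surface. World frame = base frame: x ahead of the robot, y to its left, z up, the work surface at z = 0. Lengths are in mm, angles in degrees, forces in N, time in s.
With the tool pointing down it reaches from about 350 to 875 mm from the base axis. Payload 4.2 kg.
Tool frame: the origin (TCP) lies between the finger pads; the fingertips stand 8 mm ahead of it and the grasp point (between the pads) lies 11 mm behind it; x points along the fingers, y is the direction in which the jaws open and shut, and the axes are right-handed (so a half turn about x gives the same grasp; the last joint's range is limited). The gripper opens to 85 mm and grips with 20 to 120 N. Pads are 22 mm wide; open, the fingers measure 114 mm over their backs; the gripper's body (76 mm by 85 mm) begins 54 mm behind the grasp point. The pads swing forward as they close: fully open they stand 13 mm farther back than shut.
Start: joints at [89.817, 22.042, 0.453, 0, -68.411, -14.817], TCP at [161.73, 603.691, 239.312] pointing down, gripper open.
Joint ranges: [-179.83, 179.83], [-69.29, 118.12], [-61.27, 80.66], [-181.25, 117.63], [-171.15, -9.14], [-177.46, 177.46]. Speed limits (degrees/s): [159.86, 159.86, 180, 180, 180, 180].

INTERFACE

Orientations are given as [roll, pitch, yaw] about the fixed x, y, z axes, in that order (R = Rz(yaw) Ry(pitch) Rx(roll)).
In Python, from station import bot gives the robot as it stands.
- The arm moves only by the tool move_arm, never from a script. Its arguments are lists of equal length, an entry for each row: "xyz": the shift along the tool's x, y, z in cm, a list of three; "dr": the turn, a rotation vector about the tool's x, y, z in degrees, a list of three; "fingers": the opening, from 0 (shut) to 1 (fully open). In form: {"xyz": [[dx, dy, dz], ...], "dr": [[ax, ay, az], ...], "fingers": [fingers, ...]}. A call has 1 to 20 rows; each row shifts and turns the commanded pose from where the row before left it, along the tool's axes as they then stand; what a row does not reach is not made up. A row lasts 1/8 s, in which the tool goes at most 62.5 mm and 10.7 degrees, less where a joint would pass 70% of its speed; a pose out of reach is approached as far as the arm can. A call with a gripper value outside its range is refused whole. The fingers move at their own pace and stop on an object; the grip force is fixed at half the most. Time passes only in rows, so rows that do not move let the fingers close. It gives the time, the measured TCP pose, the force and the opening at its end, in the units of the state.
- bot.sense(): the state, without advancing time (a new reading comes with each control period).
- bot.capture(name): name is "side" or "top"; returns a dict with "color" (420x560x3 uint8, blue, green, red), "camera_matrix" (3x3 intrinsics, pixels), "world_from_camera" (4x4, takes a point from camera to world coordinates). Camera axes: x right, y down, z forward; pixel columns grow to the right and rows downward; lengths in mm; the calibration is good to about 2 mm. A picture is of the moment at which its call begins. There is no depth.
- bot.sign_off(): hands the job in, once; it reports no verdict.
The state is a dict: "time": time; "q": joint angles; "joint_vel": joint speeds; "tau": joint torques, N m; "position": TCP position; "tcp_rot": TCP orientation; "wrist_force": force on the tool from outside, world axes, zero at the start; "moment": the same for the moment, N m; "finger_gap": finger opening in mm.
Only numpy, scipy, OpenCV 4.12 (cv2) and the standard library are available. Lean on these libraries where they do the work, as an engineer would, in place of code of your own. Each camera call takes 0.05 s, during which the arm holds its last target.

## Working session

There is one attempt and no reset: what is moved stays moved. The work goes in short steps, Python scripts to look and compute and a tool call to move; the robot and the scene stay as the last step left them, time stands still between calls to the robot, and variables do not carry over. Pictures are saved under pics/ and viewed, and the job is handed in when it is done.

Besides the shell and the picture viewer there is one more tool, called after "Call:" by a JSON object that holds its "api" and its "payload", one argument or row to a line. move_arm: Moves the arm, as the interface text tells. Its arguments: {"type":"object","properties":{"xyz":{"type":"array","items":{"type":"array","items":{"type":"number"}}},"dr":{"type":"array","items":{"type":"array","items":{"type":"number"}}},"fingers":{"type":"array","items":{"type":"number"}}},"required":["xyz","dr","fingers"]}

```bash
ls; mkdir -p pics
python3 - <<'E'
from station import bot
import cv2
print(bot.sense())
for n in ("side","top"):
    c=bot.capture(n); cv2.imwrite(f"pics/{n}0.png",c["color"]); print(n,c["camera_matrix"].round(2).tolist(),c["world_from_camera"].round(4).tolist())
E
```

```text
pics
{'time': 0.0, 'q': array([ 8.98164378e+01,  2.20895697e+01,  3.80153735e-01, -2.88671703e-02,
       -6.84113815e+01, -1.48151575e+01]), 'joint_vel': array([-0.02403457, -0.04146431,  0.01192488,  0.05216915,  0.03832305,
       -0.0335633 ]), 'tau': array([ 3.05978128e-04, -3.92289805e+01,  1.88407445e+01,  4.18596983e+00,
       -4.52717984e-03, -2.51106144e-06]), 'position': array([161.59747199, 603.161115  , 238.23699244]), 'tcp_rot': array([  92.29753456,   89.87625862, -102.71183476]), 'wrist_force': array([-0.30254146, -0.12718836,  0.59474675]), 'moment': array([-0.07736018, -0.02077862, -0.0158693 ]), 'finger_gap': 85.20355041339278}
side [[393.5, 0.0, 283.18], [0.0, 393.5, 203.0], [0.0, 0.0, 1.0]] [[-0.9333, -0.2785, 0.2266, 334.9693], [-0.359, 0.7132, -0.6021, 465.0706], [0.0061, -0.6433, -0.7656, 840.7396], [0.0, 0.0, 0.0, 1.0]]
top [[426.97, 0.0, 277.48], [0.0, 426.97, 204.93], [0.0, 0.0, 1.0]] [[0.0202, -0.9967, 0.0789, 478.44], [-0.9991, -0.023, -0.0343, -104.7036], [0.036, -0.0781, -0.9963, 974.4964], [0.0, 0.0, 0.0, 1.0]]
```

View pics/side0.png

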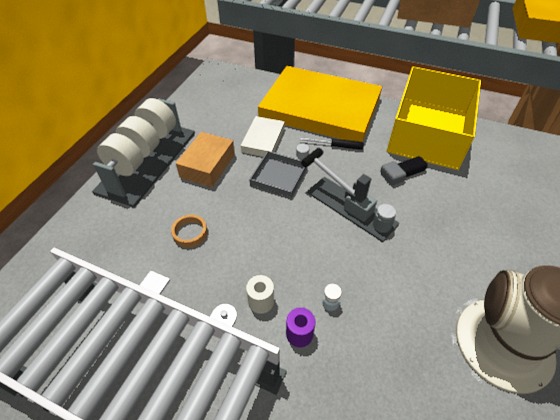

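View pics/top0.png

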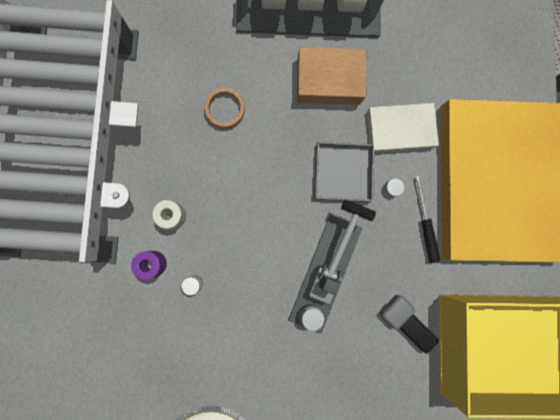

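```bash
cat > h.py <<'E'
import numpy as np, cv2
from station import bot
def cap(n):
    return bot.capture(n)
def pt(c,u,v,z):
    T=c["world_from_camera"];d=T[:3,:3]@np.linalg.inv(c["camera_matrix"])@np.array([u,v,1.]);o=T[:3,3]
    return (o+d*(z-o[2])/d[2]).round(1)
def px(c,p):
    T=c["world_from_camera"];q=c["camera_matrix"]@(T[:3,:3].T@(np.array(p,float)-T[:3,3]));return (q[:2]/q[2]).round(1)
def crop(c,n,u0,v0,u1,v1,s):
    cv2.imwrite(f"pics/{n}.png",cv2.resize(c["color"][v0:v1,u0:u1],None,fx=s,fy=s,interpolation=cv2.INTER_CUBIC))
E
python3 - <<'E'
from h import *
t=cap("top");s=cap("side")
crop(t,"t1",80,150,220,300,4);crop(t,"t2",280,130,420,340,2.8)
crop(s,"s1",140,260,350,380,3.8);crop(s,"s2",240,130,410,250,4.5)
E
```

```text
(no output)
```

View pics/t1.png

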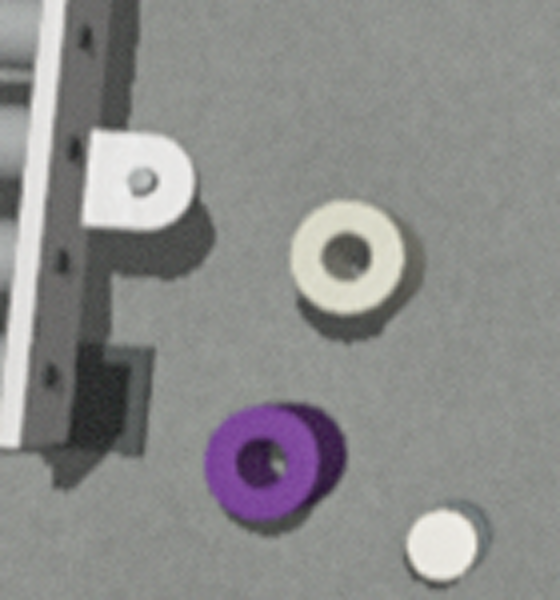

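View pics/t2.png

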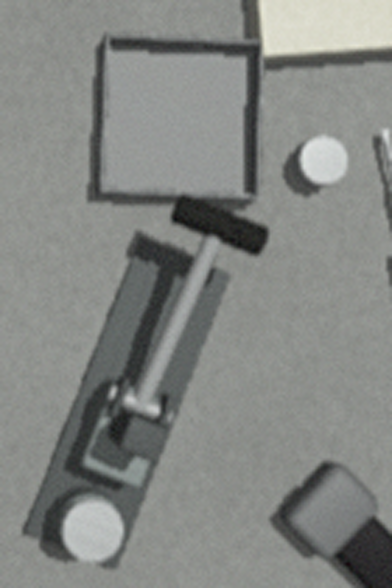

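View pics/s1.png

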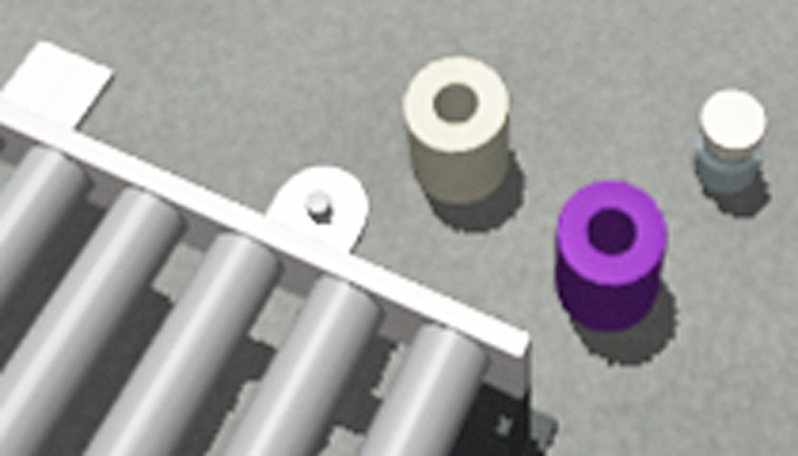

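View pics/s2.png

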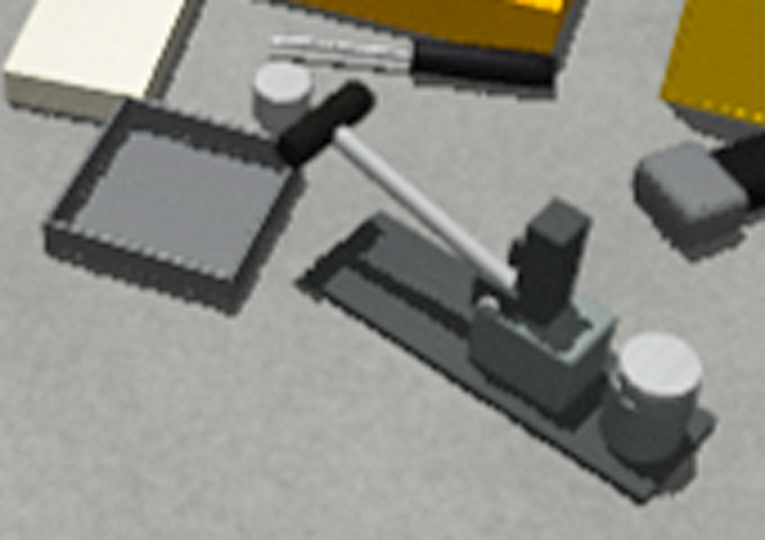

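Run:
```python
from h import *
t=cap("top");s=cap("side")
def tri(a,b):
    r=[]
    P=[]
    for c in (t,s):
        T=np.linalg.inv(c["world_from_camera"]);P.append(c["camera_matrix"]@T[:3])
    X=cv2.triangulatePoints(P[0],P[1],np.array(a,float).reshape(2,1),np.array(b,float).reshape(2,1));return (X[:3]/X[3]).ravel().round(1)
C=lambda x,y,k,u,v:((x+.5)/k-.5+u,(y+.5)/k-.5+v)
T1=lambda x,y:C(x,y,4,80,150);T2=lambda x,y:C(x,y,2.8,280,130)
S1=lambda x,y:C(x,y,3.8,140,260);S2=lambda x,y:C(x,y,4.5,240,130)
for n,a,b,z in (("roll",T1(348,257),S1(457,103),70),("stud",T1(142,179),S1(321,199),110),("saddle",T2(93,529),S2(659,364),70),("grip",T2(220,225),S2(326,124),97),("post",T2(150,435),S2(560,216),130),
  ("purple",T1(262,462),S1(612,232),70),("jar",T1(442,544),S1(733,120),60)):
    print(n,pt(t,*a,z),pt(s,*b,z),tri(a,b))
print("rail", pt(t,*T1(66,0),147),pt(t,*T1(20,445),147), pt(s,*S1(0,96),147),pt(s,*S1(525,335),147))
print("base",[pt(t,*T2(x,y),8) for x,y in((137,234),(230,272),(25,535),(118,567))])
print("tray rim",[pt(t,*T2(x,y),28) for x,y in((104,37),(263,39),(257,196),(97,194))], [pt(s,*S2(x,y),28) for x,y in((125,98),(45,228),(235,290),(303,165))])
print("foot",pt(t,*T2(323,160),30),pt(s,*S2(283,85),30))
```

```text
roll [525.8  97.   70. ] [525.   98.8  70. ] [525.8  97.5  67.3]
stud [560.6 192.2 110. ] [558.9 193.8 110. ] [560.4 192.9 107.3]
saddle [ 313.6 -214.7   70. ] [ 312.4 -212.4   70. ] [ 312.7 -215.2   66.7]
grip [ 541.2 -302.8   97. ] [ 540.3 -301.6   97. ] [ 541.  -303.3   95.3]
post [ 389.9 -246.7  130. ] [ 386.8 -244.7  130. ] [ 388.4 -247.5  126.8]
purple [418.1 137.   70. ] [416.9 139.3  70. ] [417.6 137.9  66.4]
jar [376.4  44.1  60. ] [375.4  46.6  60. ] [375.8  44.7  56.3]
rail [643.2 220.  147. ] [429.2 230.2 147. ] [726.7 216.8 147. ] [429.7 233.4 147. ]
base [array([ 538.6, -254.9,    8. ]), array([ 509.4, -331.3,    8. ]), array([ 296.9, -168. ,    8. ]), array([ 272.9, -242.6,    8. ])]
tray rim [array([ 695.9, -223.4,   28. ]), array([ 697.9, -352.7,   28. ]), array([ 570.1, -348.2,   28. ]), array([ 568.6, -219.4,   28. ])] [array([ 693.4, -347.4,   28. ]), array([ 694.3, -218. ,   28. ]), array([ 564.9, -212.8,   28. ]), array([ 561.1, -330.5,   28. ])]
foot [ 600.2 -401.1   30. ] [ 597.9 -396.4   30. ]
```

```bash
cat >> h.py <<'E'
from scipy.spatial.transform import Rotation as Ro
def go(x,y,z,yaw):
    """tool delta to TCP target, tool y axis at world yaw (deg)"""
    s=bot.sense();R=Ro.from_euler('xyz',s['tcp_rot'],degrees=True)
    M=R.as_matrix();d=np.array([x,y,z])-s['position']
    a=np.radians(yaw);X=np.array([0,0,-1.]);Y=np.array([np.cos(a),np.sin(a),0]);Z=np.cross(X,Y)
    G=np.c_[X,Y,Z]
    print("t",round(s['time'],2),"pos",s['position'].round(1),"toolY yaw",np.degrees(np.arctan2(M[1,1],M[0,1])).round(2),"tilt x",M[:,0].round(4),"F",s['wrist_force'].round(1),"gap",s['finger_gap'].round(1),"q",s['q'].round(0))
    print("shift cm (tool now)",(M.T@d/10).round(2),"shift if turned first",(G.T@d/10).round(2),"rotvec",(R.inv()*Ro.from_matrix(G)).as_rotvec(degrees=True).round(2))
E
python3 - <<'E'
from h import *
go(525.5,97.7,150,0);go(525.5,97.7,39,180)
E
```

```text
Traceback (most recent call last):
  File "h.py", line 19, in go
    print("t",round(s['time'],2),"pos",s['position'].round(1),"toolY yaw",np.degrees(np.arctan2(M[1,1],M[0,1])).round(2),"tilt x",M[:,0].round(4),"F",s['wrist_force'].round(1),"gap",s['finger_gap'].round(1),"q",s['q'].round(0))
                                                                                                                                                                                      ^^^^^^^^^^^^^^^^^^^^^
AttributeError: 'float' object has no attribute 'round'
```

```bash
sed -i "s/s\['finger_gap'\].round(1)/round(float(s['finger_gap']),1)/" h.py
python3 - <<'E'
from h import *
go(525.5,97.7,150,0);go(525.5,97.7,39,180)
E
```

```text
t 0.3 pos [161.7 603.5 239. ] toolY yaw -105.0 tilt x [-1.e-04 -7.e-04 -1.e+00] F [-1.2 -0.2 -1. ] gap 85.2 q [ 90.  22.   0.  -0. -68. -15.]
shift cm (tool now) [  8.93  39.43 -48.23] shift if turned first [ 8.9  36.38 50.58] rotvec [-1.05e+02  3.00e-02 -3.00e-02]
t 0.3 pos [161.7 603.5 239. ] toolY yaw -105.0 tilt x [-1.e-04 -7.e-04 -1.e+00] F [-1.2 -0.2 -1. ] gap 85.2 q [ 90.  22.   0.  -0. -68. -15.]
shift cm (tool now) [ 20.03  39.43 -48.23] shift if turned first [ 20.   -36.38 -50.58] rotvec [ 7.5e+01 -3.0e-02 -3.0e-02]
```

Call:
{"api": "move_arm", "payload": {
  "xyz": [
    [0,0,0],
    [0,0,0],
    [0,0,0],
    [0,0,0],
    [0,0,0],
    [0,0,0],
    [0,0,0],
    [0,0,0],
    [0,0,0],
    [0,0,0]
  ],
  "dr": [
    [7.5,0,0],
    [7.5,0,0],
    [7.5,0,0],
    [7.5,0,0],
    [7.5,0,0],
    [7.5,0,0],
    [7.5,0,0],
    [7.5,0,0],
    [7.5,0,0],
    [7.5,0,0]
  ],
  "fingers": [1,1,1,1,1,1,1,1,1,1]
}}

```text
time: 1.55
position: [161.7, 603.6, 239.2]
tcp_rot: [161.8, 90.0, -108.4]
wrist_force: [-0.4, -1.1, -0.2]
finger_gap: 85.5
```

Call:
{"api": "move_arm", "payload": {
  "xyz": [
    [0,-2,-2.8],
    [0,-2,-2.8],
    [0,-2,-2.8],
    [0,-2,-2.8],
    [0,-2,-2.8],
    [0,-2,-2.8],
    [0,-2,-2.8],
    [0,-2,-2.8],
    [0,-2,-2.8],
    [0,-2,-2.8],
    [0,-2,-2.8],
    [0,-2,-2.8],
    [0,-2,-2.8],
    [0,-2,-2.8],
    [0,-2,-2.8],
    [0,-2,-2.8],
    [0,-2,-2.8],
    [0,-2.38,-2.98],
    [0,0,0],
    [0,0,0]
  ],
  "dr": [
    [0,0,0],
    [0,0,0],
    [0,0,0],
    [0,0,0],
    [0,0,0],
    [0,0,0],
    [0,0,0],
    [0,0,0],
    [0,0,0],
    [0,0,0],
    [0,0,0],
    [0,0,0],
    [0,0,0],
    [0,0,0],
    [0,0,0],
    [0,0,0],
    [0,0,0],
    [0,0,0],
    [0,0,0],
    [0,0,0]
  ],
  "fingers": [1,1,1,1,1,1,1,1,1,1,1,1,1,1,1,1,1,1,1,1]
}}

```text
time: 4.05
position: [525.2, 98.0, 239.1]
tcp_rot: [82.8, 90.0, 172.8]
wrist_force: [-1.2, 0.6, 0.5]
finger_gap: 85.4
```

Run:
```python
from h import *
go(525.5,97.7,39,180)
c=cap("side");crop(c,"s3",140,160,420,380,2.5);c=cap("top");cv2.imwrite("pics/t3.png",c["color"])
```

```text
t 4.05 pos [525.2  98.  239.1] toolY yaw 179.98 tilt x [-5.e-04  1.e-04 -1.e+00] F [-1.2  0.6  0.5] gap 85.4 q [ 28.  13. -12.  -0. -65. -28.]
shift cm (tool now) [20.01 -0.04 -0.03] shift if turned first [20.01 -0.03 -0.03] rotvec [-0.02  0.   -0.03]
```

View pics/s3.png

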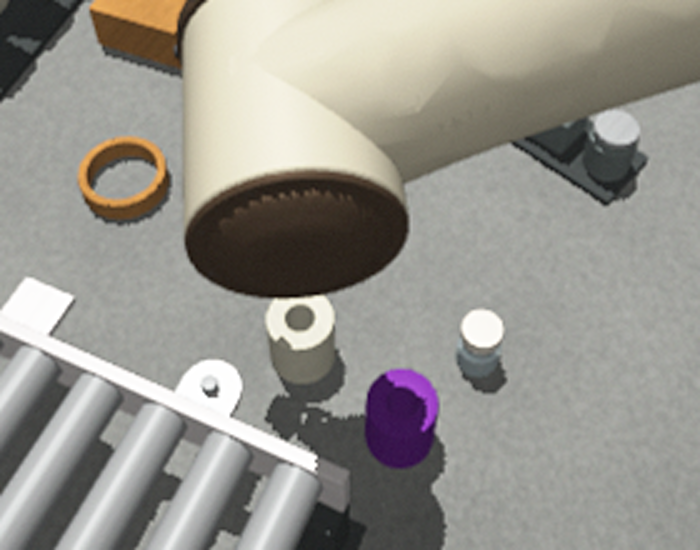

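View pics/t3.png

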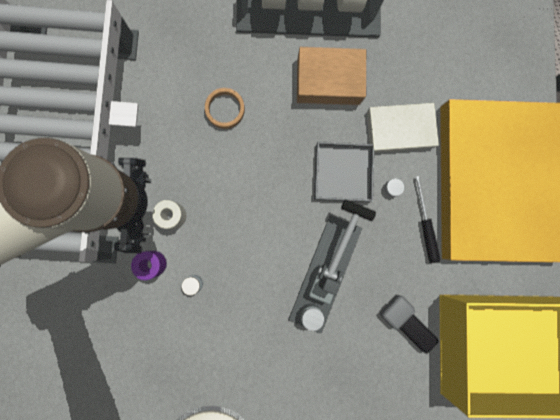

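Run:
```python
from h import *
t=cap("top");s=cap("side")
for z in (239,300,350,400,450,500,550,600): print(z,px(t,(525,98,z)),px(s,(525,98,z)), pt(t,45,180,z),pt(s,258.8,254,z))
P=[c["camera_matrix"]@np.linalg.inv(c["world_from_camera"])[:3] for c in(t,s)]
X=cv2.triangulatePoints(P[0],P[1],np.array([[45.],[180.]]),np.array([[258.8],[254.]]));print((X[:3]/X[3]).ravel())
```

```text
239 [144.  208.7] [256.4 242.3] [570.1 266.9 239. ] [510.9 119.7 239. ]
300 [133.2 206. ] [254.8 222.2] [562.5 236.1 300. ] [493.1 154.7 300. ]
350 [122.9 203.4] [253.3 203.6] [556.3 210.8 350. ] [478.4 183.4 350. ]
400 [110.7 200.3] [251.6 182.6] [550.1 185.6 400. ] [463.8 212.1 400. ]
450 [ 96.2 196.6] [249.7 158.7] [543.8 160.3 450. ] [449.2 240.8 450. ]
500 [ 78.6 192.2] [247.4 131.4] [537.6 135.1 500. ] [434.6 269.5 500. ]
550 [ 56.8 186.7] [244.9  99.8] [531.4 109.8 550. ] [420.  298.2 550. ]
600 [ 29.2 179.8] [241.9  62.7] [525.1  84.5 600. ] [405.4 326.9 600. ]
[519.02335702 195.45962866 371.64705672]
```

Run:
```python
from h import *
c=cap("side");cv2.imwrite("pics/s4.png",c["color"])
```

```text
(no output)
```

View pics/s4.png

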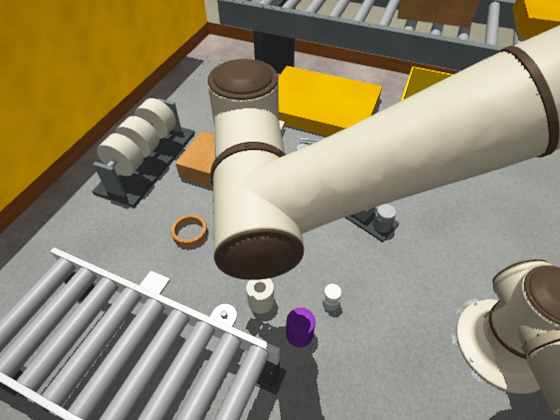

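Call:
{"api": "move_arm", "payload": {
  "xyz": [
    [3,0,0],
    [3,0,0],
    [3,0,0],
    [3,0,0],
    [2,0,0],
    [2,0,0],
    [2,0,0],
    [1,0,0],
    [0.6,0,0],
    [0,0,0]
  ],
  "dr": [
    [0,0,0],
    [0,0,0],
    [0,0,0],
    [0,0,0],
    [0,0,0],
    [0,0,0],
    [0,0,0],
    [0,0,0],
    [0,0,0],
    [0,0,0]
  ],
  "fingers": [1,1,1,1,1,1,1,1,1,1]
}}

```text
time: 5.55
position: [525.6, 98.1, 43.4]
tcp_rot: [-112.4, 90.0, -22.4]
wrist_force: [-0.7, -0.2, -0.2]
finger_gap: 85.6
```

Call:
{"api": "move_arm", "payload": {
  "xyz": [
    [0,0,0],
    [0,0,0],
    [0,0,0],
    [0,0,0],
    [0,0,0],
    [0,0,0]
  ],
  "dr": [
    [0,0,0],
    [0,0,0],
    [0,0,0],
    [0,0,0],
    [0,0,0],
    [0,0,0]
  ],
  "fingers": [0.5,0.5,0.5,0.5,0.5,0.5]
}}

```text
time: 6.3
position: [526.3, 98.2, 44.4]
tcp_rot: [-71.8, 89.9, 18.2]
wrist_force: [-0.2, -0.4, 5.0]
finger_gap: 57.7
```

Call:
{"api": "move_arm", "payload": {
  "xyz": [
    [-1,0,0],
    [-2,0,0],
    [-3,0,0],
    [-3,0,0],
    [-2,0,0],
    [0,0,0]
  ],
  "dr": [
    [0,0,0],
    [0,0,0],
    [0,0,0],
    [0,0,0],
    [0,0,0],
    [0,0,0]
  ],
  "fingers": [0.4,0.4,0.4,0.4,0.4,0.4]
}}

```text
time: 7.05
position: [525.9, 98.1, 154.5]
tcp_rot: [-57.7, 89.8, 32.3]
wrist_force: [0.5, 0.6, -4.0]
finger_gap: 57.3
```

Call:
{"api": "move_arm", "payload": {
  "xyz": [
    [0,-0.4,-1.2],
    [0,-0.6,-2],
    [0,-0.6,-2],
    [0,-0.6,-2],
    [0,-0.6,-2],
    [0,-0.6,-2],
    [0,-0.6,-2],
    [0,-0.6,-2],
    [0,-0.6,-2],
    [0,-0.6,-2],
    [0,-0.6,-2],
    [0,-0.6,-2],
    [0,-0.6,-2],
    [0,-0.6,-2],
    [0,-0.6,-2],
    [0,-0.6,-2],
    [0,-0.6,-2],
    [0,-0.6,-2],
    [0,-0.6,-2],
    [0,-0.3,-1]
  ],
  "dr": [
    [0,0,0],
    [0,0,0],
    [0,0,0],
    [0,0,0],
    [0,0,0],
    [0,0,0],
    [0,0,0],
    [0,0,0],
    [0,0,0],
    [0,0,0],
    [0,0,0],
    [0,0,0],
    [0,0,0],
    [0,0,0],
    [0,0,0],
    [0,0,0],
    [0,0,0],
    [0,0,0],
    [0,0,0],
    [0,0,0]
  ],
  "fingers": [0.4,0.4,0.4,0.4,0.4,0.4,0.4,0.4,0.4,0.4,0.4,0.4,0.4,0.4,0.4,0.4,0.4,0.4,0.4,0.4]
}}

```text
time: 9.55
position: [640.7, -285.6, 153.0]
tcp_rot: [85.1, 90.0, 175.1]
wrist_force: [-0.3, -0.5, -2.6]
finger_gap: 57.9
```

Run:
```python
from h import *
go(638,-284,48,180)
c=cap("side");cv2.imwrite("pics/s5.png",c["color"])
c=cap("top");cv2.imwrite("pics/t5.png",c["color"])
```

```text
t 9.55 pos [ 640.7 -285.6  153. ] toolY yaw 179.94 tilt x [-2.e-04  0.e+00 -1.e+00] F [-0.3 -0.5 -2.6] gap 57.9 q [-11.  33.   6.   0. -63.  11.]
shift cm (tool now) [10.5   0.27  0.16] shift if turned first [10.5   0.27  0.16] rotvec [-0.06  0.   -0.01]
```

View pics/t5.png

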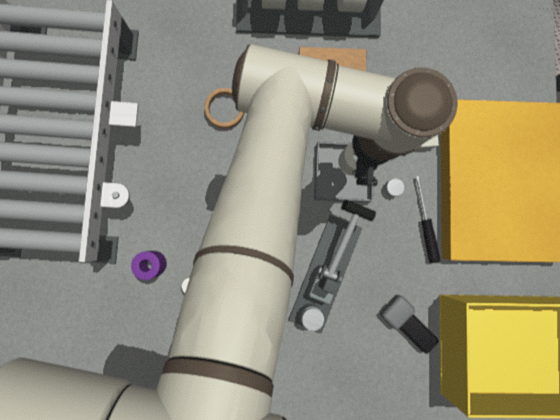

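View pics/s5.png

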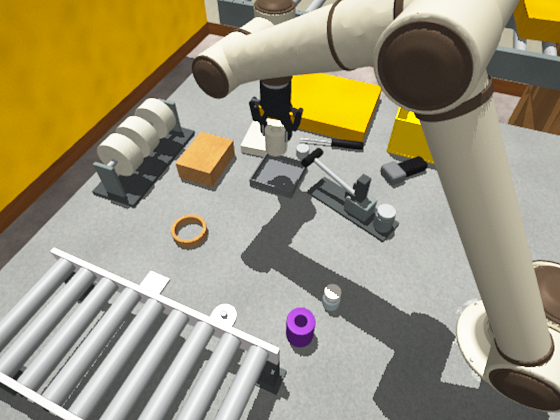

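Call:
{"api": "move_arm", "payload": {
  "xyz": [
    [2,0,0],
    [2,0.2,0.1],
    [2,0,0],
    [2,0,0],
    [1,0,0],
    [0.8,0,0],
    [0.4,0,0],
    [0,0,0],
    [0,0,0]
  ],
  "dr": [
    [0,0,0],
    [0,0,0],
    [0,0,0],
    [0,0,0],
    [0,0,0],
    [0,0,0],
    [0,0,0],
    [0,0,0],
    [0,0,0]
  ],
  "fingers": [0.4,0.4,0.4,0.4,0.4,0.4,0.4,0.4,0.4]
}}

```text
time: 10.78
position: [638.9, -283.2, 52.0]
tcp_rot: [-106.6, 89.9, -16.6]
wrist_force: [0.3, -0.2, -2.7]
finger_gap: 57.2
```

Call:
{"api": "move_arm", "payload": {
  "xyz": [
    [0.2,0,0],
    [0.1,0,0],
    [0,0,0],
    [0,0,0]
  ],
  "dr": [
    [0,0,0],
    [0,0,0],
    [0,0,0],
    [0,0,0]
  ],
  "fingers": [0.4,0.4,0.4,0.4]
}}

```text
time: 11.28
position: [638.6, -283.2, 48.5]
tcp_rot: [-137.2, 90.0, -47.2]
wrist_force: [-0.7, 1.2, -0.9]
finger_gap: 58.1
```

Call:
{"api": "move_arm", "payload": {
  "xyz": [
    [0,0,0],
    [0,0,0],
    [0,0,0],
    [0,0,0],
    [0,0,0],
    [-1,0,0],
    [-2,0,0],
    [-3,0,0],
    [-3,0,0],
    [-3,0,0],
    [-3,0,0],
    [0,0,0]
  ],
  "dr": [
    [0,0,0],
    [0,0,0],
    [0,0,0],
    [0,0,0],
    [0,0,0],
    [0,0,0],
    [0,0,0],
    [0,0,0],
    [0,0,0],
    [0,0,0],
    [0,0,0],
    [0,0,0]
  ],
  "fingers": [0.8,1,1,1,1,1,1,1,1,1,1,1]
}}

```text
time: 12.78
position: [640.1, -283.7, 202.8]
tcp_rot: [-108.1, 89.6, -18.1]
wrist_force: [-0.0, 0.1, -0.7]
finger_gap: 85.7
```

Run:
```python
from h import *
go(388,-244,200,-110.7)
c=cap("side");crop(c,"s6",200,80,420,260,3.3)
```

```text
t 12.78 pos [ 640.1 -283.7  202.8] toolY yaw -179.98 tilt x [ 0.0074 -0.0024 -1.    ] F [-0.   0.1 -0.7] gap 85.7 q [-11.  31.   9.   0. -68.  11.]
shift cm (tool now) [ 0.08 25.21  3.98] shift if turned first [ 0.28  5.2  24.99] rotvec [-69.28  -0.38   0.29]
```

View pics/s6.png

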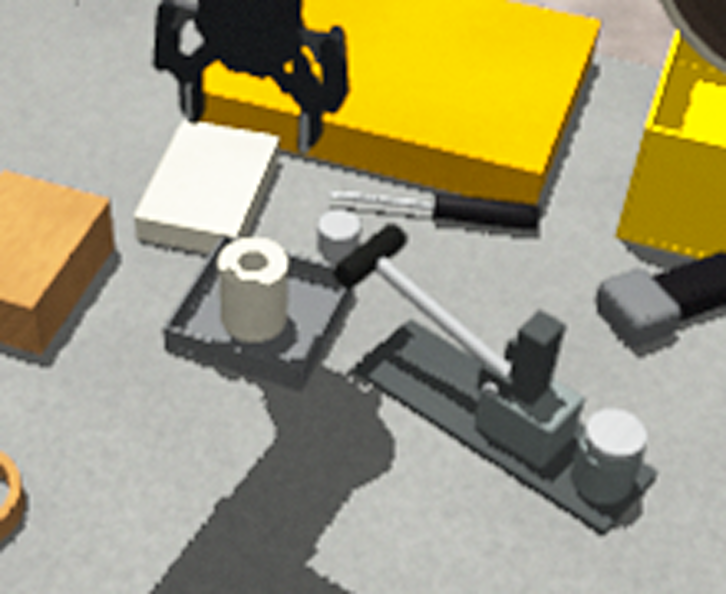

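Call:
{"api": "move_arm", "payload": {
  "xyz": [
    [0,0,0],
    [0,0,0],
    [0,0,0],
    [0,0,0],
    [0,0,0],
    [0,0,0],
    [0,0,0],
    [0,0.4,1.7],
    [0,0.4,2.1],
    [0,0.4,2.1],
    [0,0.4,2.1],
    [0,0.4,2.1],
    [0,0.4,2.1],
    [0,0.4,2.1],
    [0,0.4,2.1],
    [0,0.5,2.1],
    [0,0.5,2.1],
    [0,0.5,2.1],
    [0,0.5,2.1],
    [0,0,0]
  ],
  "dr": [
    [-9.9,0,0],
    [-9.9,0,0],
    [-9.9,0,0],
    [-9.9,0,0],
    [-9.9,0,0],
    [-9.9,0,0],
    [-9.9,0,0],
    [0,0,0],
    [0,0,0],
    [0,0,0],
    [0,0,0],
    [0,0,0],
    [0,0,0],
    [0,0,0],
    [0,0,0],
    [0,0,0],
    [0,0,0],
    [0,0,0],
    [0,0,0],
    [0,0,0]
  ],
  "fingers": [1,1,1,1,1,1,1,1,1,1,1,1,1,1,1,1,1,1,1,1]
}}

```text
time: 15.32
position: [386.4, -243.7, 197.7]
tcp_rot: [-4.5, 89.9, 154.7]
wrist_force: [0.8, 0.8, 0.5]
finger_gap: 85.2
```

Run:
```python
from h import *
go(388,-244,104,-110.7)
c=cap("side");crop(c,"s7",240,80,440,250,3.5)
c=cap("top");cv2.imwrite("pics/t7.png",c["color"])
```

```text
t 15.32 pos [ 386.4 -243.7  197.7] toolY yaw -110.73 tilt x [-1.6e-03  8.0e-04 -1.0e+00] F [0.8 0.8 0.5] gap 85.2 q [-12.   8. -26.  -0. -57.  81.]
shift cm (tool now) [ 9.37 -0.03 -0.17] shift if turned first [ 9.37 -0.03 -0.15] rotvec [-0.03  0.1   0.01]
```

View pics/s7.png

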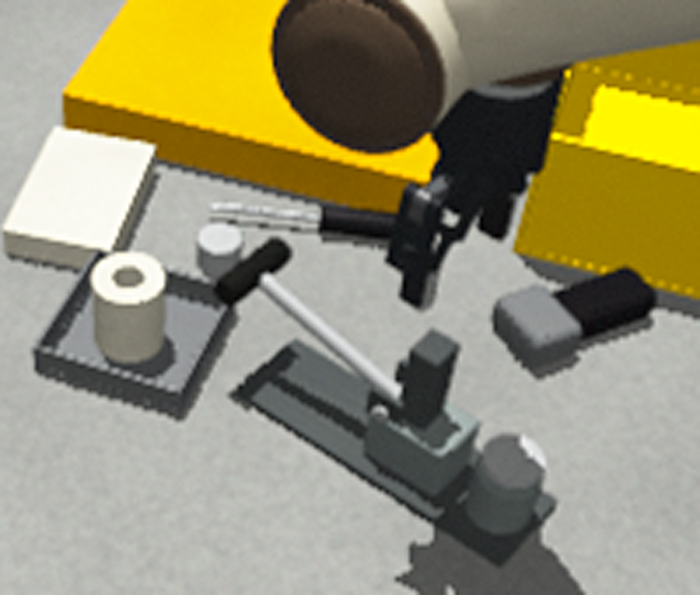

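View pics/t7.png

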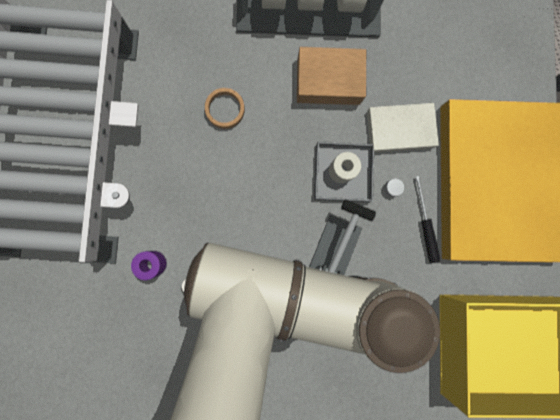

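Call:
{"api": "move_arm", "payload": {
  "xyz": [
    [1,0,-0.1],
    [2,0,-0.1],
    [2,0,0],
    [2,0,0],
    [1,0,0],
    [1,0,0],
    [0.4,0,0],
    [0,0,0],
    [0,0,0]
  ],
  "dr": [
    [0,0,0],
    [0,0,0],
    [0,0,0],
    [0,0,0],
    [0,0,0],
    [0,0,0],
    [0,0,0],
    [0,0,0],
    [0,0,0]
  ],
  "fingers": [1,1,1,1,1,1,1,1,1]
}}

```text
time: 16.55
position: [390.4, -244.9, 104.8]
tcp_rot: [-175.5, 89.9, -16.2]
wrist_force: [-0.6, -0.4, 0.8]
finger_gap: 85.2
```

Run:
```python
from h import *
go(388,-244,104,-110.7)
c=cap("side");crop(c,"s8",280,110,420,250,4)
```

```text
t 16.55 pos [ 390.4 -244.9  104.8] toolY yaw -110.69 tilt x [ 1.2e-03 -3.0e-04 -1.0e+00] F [-0.6 -0.4  0.8] gap 85.2 q [-12.  15. -32.   0. -42.  81.]
shift cm (tool now) [0.08 0.   0.26] shift if turned first [0.08 0.   0.26] rotvec [ 0.01 -0.07  0.01]
```

View pics/s8.png

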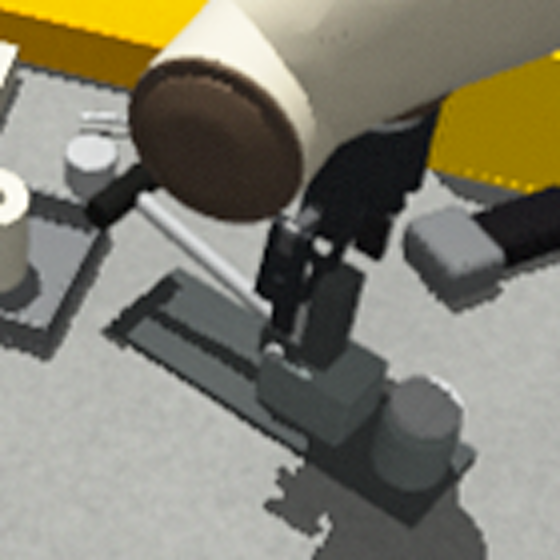

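Run:
```python
from h import *
s=cap("side")
f=lambda p:((px(s,p)-[280,110]+.5)*4).round(0)
ctr=np.array([388,-244,0.]);
p=np.array([390.4,-244.9,0]);yv=np.array([.3535,.9354,0])
print("post top",f(ctr+[0,0,130]),"pad tips",f(p+yv*42.5+[0,0,97+13]),f(p-yv*42.5+[0,0,110]), "saddle", f((313,-213.5,70)))
```

```text
post top [336. 273.] pad tips [289. 330.] [365. 257.] saddle [426. 402.]
```

Call:
{"api": "move_arm", "payload": {
  "xyz": [
    [0,0,0.2],
    [0,0,0],
    [0,0,0],
    [0,0,0],
    [0,0,0],
    [0,0,0],
    [0,0,0],
    [0,0,0],
    [0,0,0],
    [0,0,0]
  ],
  "dr": [
    [0,0,0],
    [0,0,0],
    [0,0,0],
    [0,0,0],
    [0,0,0],
    [0,0,0],
    [0,0,0],
    [0,0,0],
    [0,0,0],
    [0,0,0]
  ],
  "fingers": [0.8,0.5,0.2,0.1,0.1,0.1,0.1,0.1,0.1,0.1]
}}

```text
time: 17.9
position: [388.4, -244.0, 104.5]
tcp_rot: [-151.1, 90.0, 8.2]
wrist_force: [0.6, 4.6, 3.6]
finger_gap: 29.1
```

Run:
```python
from h import *
go(388,-244,104,-110.7)
c=cap("side");crop(c,"s9",240,80,440,250,3.5)
```

```text
t 17.9 pos [ 388.4 -244.   104.5] toolY yaw -110.7 tilt x [ 6.e-04  1.e-04 -1.e+00] F [0.6 4.6 3.6] gap 29.1 q [-12.  15. -33.  -0. -42.  81.]
shift cm (tool now) [0.05 0.02 0.04] shift if turned first [0.05 0.02 0.04] rotvec [-0.   -0.03  0.02]
```

View pics/s9.png

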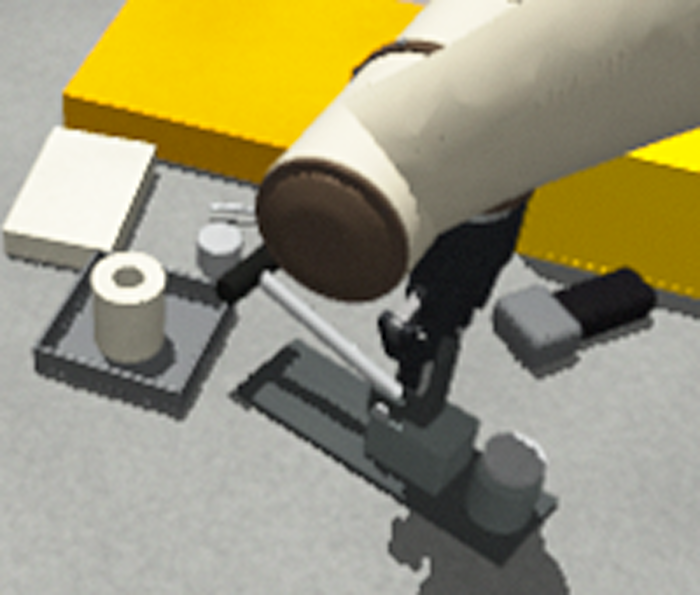

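Call:
{"api": "move_arm", "payload": {
  "xyz": [
    [-0.3,0,0],
    [-0.7,0,0],
    [-1,0,0],
    [-1.5,0,0],
    [-1.5,0,0],
    [-1.5,0,0],
    [-1.5,0,0],
    [-1,0,0],
    [0,0,0]
  ],
  "dr": [
    [0,0,0],
    [0,0,0],
    [0,0,0],
    [0,0,0],
    [0,0,0],
    [0,0,0],
    [0,0,0],
    [0,0,0],
    [0,0,0]
  ],
  "fingers": [0.1,0.1,0.1,0.1,0.1,0.1,0.1,0.1,0.1]
}}

```text
time: 19.08
position: [388.4, -244.2, 195.0]
tcp_rot: [-169.4, 89.9, -10.1]
wrist_force: [0.5, 0.3, -8.2]
finger_gap: 29.3
```

Run:
```python
from h import *
go(551,10,194,-110.7)
c=cap("side");crop(c,"s10",240,50,440,250,3)
```

```text
t 19.07 pos [ 388.4 -244.2  195. ] toolY yaw -110.71 tilt x [ 1.8e-03 -3.0e-04 -1.0e+00] F [ 0.5  0.3 -8.2] gap 29.3 q [-12.   8. -26.  -0. -56.  81.]
shift cm (tool now) [  0.12 -29.53  -6.22] shift if turned first [  0.1  -29.53  -6.22] rotvec [-0.01 -0.1   0.02]
```

View pics/s10.png

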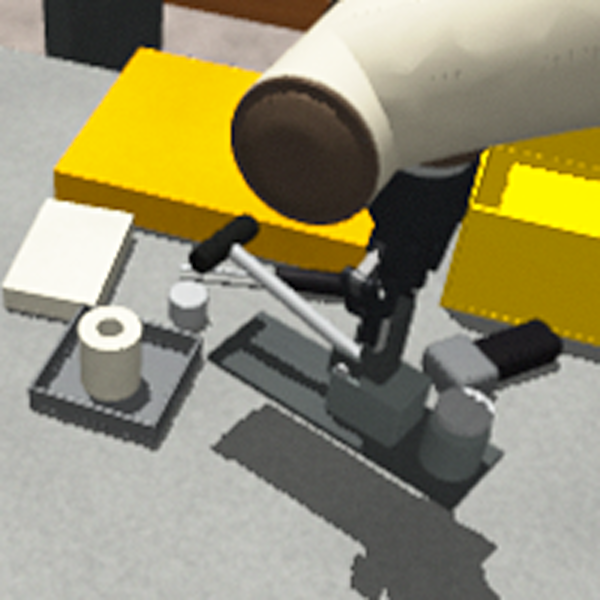

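Call:
{"api": "move_arm", "payload": {
  "xyz": [
    [0,-0.5,-0.1],
    [0,-1,-0.2],
    [0,-1.6,-0.3],
    [0,-1.7,-0.4],
    [0,-1.7,-0.4],
    [0,-1.7,-0.4],
    [0,-1.7,-0.4],
    [0,-1.7,-0.4],
    [0,-1.7,-0.4],
    [0,-1.7,-0.4],
    [0,-1.7,-0.4],
    [0,-1.7,-0.4],
    [0,-1.7,-0.4],
    [0,-1.7,-0.4],
    [0,-1.7,-0.4],
    [0,-1.7,-0.4],
    [0,-1.7,-0.3],
    [0,-1.7,-0.1],
    [0,-1,0],
    [0,-0.3,0]
  ],
  "dr": [
    [0,0,0],
    [0,0,0],
    [0,0,0],
    [0,0,0],
    [0,0,0],
    [0,0,0],
    [0,0,0],
    [0,0,0],
    [0,0,0],
    [0,0,0],
    [0,0,0],
    [0,0,0],
    [0,0,0],
    [0,0,0],
    [0,0,0],
    [0,0,0],
    [0,0,0],
    [0,0,0],
    [0,0,0],
    [0,0,0]
  ],
  "fingers": [0.1,0.1,0.1,0.1,0.1,0.1,0.1,0.1,0.1,0.1,0.1,0.1,0.1,0.1,0.1,0.1,0.1,0.1,0.1,0.1]
}}

```text
time: 21.62
position: [551.9, 14.3, 194.2]
tcp_rot: [36.4, 90.0, -164.2]
wrist_force: [-0.2, 0.3, -8.3]
finger_gap: 29.4
```

Call:
{"api": "move_arm", "payload": {
  "xyz": [
    [0,0,0],
    [0,0,0],
    [0,0,0],
    [0,0,0],
    [0,0,0],
    [0,0,0],
    [0,0,0],
    [0,0,0],
    [0,0,0],
    [0,0,0],
    [0,0,0],
    [0,0,0],
    [0,0,0],
    [0,0,0],
    [0,0,0],
    [0,0,0]
  ],
  "dr": [
    [2,0,0],
    [4,0,0],
    [5.5,0,0],
    [5.5,0,0],
    [5.5,0,0],
    [5.5,0,0],
    [5.5,0,0],
    [5.5,0,0],
    [5.5,0,0],
    [5.5,0,0],
    [5.5,0,0],
    [5.5,0,0],
    [5.5,0,0],
    [3.5,0,0],
    [2.3,0,0],
    [0,0,0]
  ],
  "fingers": [0.1,0.1,0.1,0.1,0.1,0.1,0.1,0.1,0.1,0.1,0.1,0.1,0.1,0.1,0.1,0.1]
}}

```text
time: 23.62
position: [551.5, 13.1, 194.4]
tcp_rot: [116.1, 90.0, -157.0]
wrist_force: [0.1, 0.3, -8.4]
finger_gap: 29.3
```

Run:
```python
from h import *
go(551,20,110,177)
c=cap("side");crop(c,"s11",140,100,340,360,2.3)
c=cap("top");crop(c,"t11",60,100,360,320,2.6)
```

```text
t 23.62 pos [551.5  13.1 194.4] toolY yaw 176.94 tilt x [-3.e-04 -1.e-04 -1.e+00] F [ 0.1  0.3 -8.4] gap 29.3 q [ 18.  17. -14.   0. -59. -21.]
shift cm (tool now) [8.44 0.08 0.68] shift if turned first [8.44 0.09 0.68] rotvec [-0.06 -0.01 -0.02]
```

View pics/s11.png

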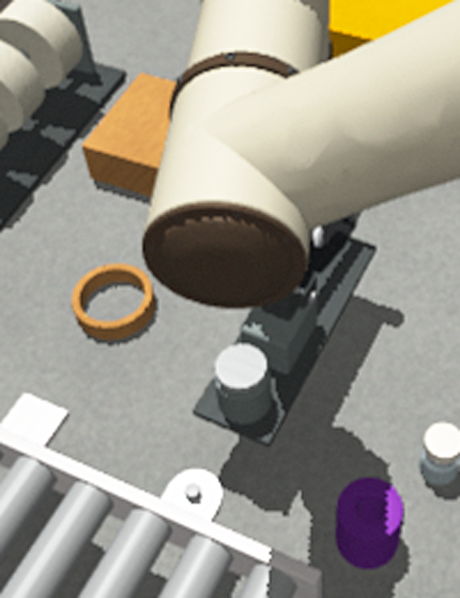

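View pics/t11.png

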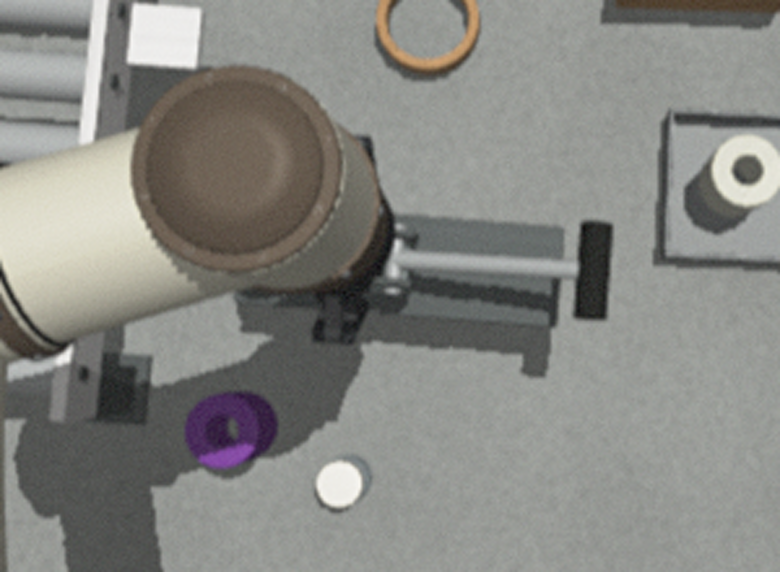

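Call:
{"api": "move_arm", "payload": {
  "xyz": [
    [0.4,0,0],
    [1,0,0],
    [1.4,0,0],
    [1.4,0,0],
    [1.4,0,0],
    [1.2,0,0],
    [1,0,0],
    [0.5,0,0],
    [0,0,0],
    [0,0,0]
  ],
  "dr": [
    [0,0,0],
    [0,0,0],
    [0,0,0],
    [0,0,0],
    [0,0,0],
    [0,0,0],
    [0,0,0],
    [0,0,0],
    [0,0,0],
    [0,0,0]
  ],
  "fingers": [0.1,0.1,0.1,0.1,0.1,0.1,0.1,0.1,0.1,0.1]
}}

```text
time: 24.98
position: [552.4, 13.8, 111.9]
tcp_rot: [-77.1, 89.9, 10.0]
wrist_force: [1.5, 0.4, -9.7]
finger_gap: 29.1
```

Run:
```python
from h import *
go(555.8,113.1,110,177)
c=cap("side");crop(c,"s12",180,180,320,360,3.3)
c=cap("top");crop(c,"t12",80,120,320,300,3.3)
```

```text
t 24.98 pos [552.4  13.8 111.9] toolY yaw 177.01 tilt x [ 1.4e-03  2.0e-04 -1.0e+00] F [ 1.5  0.4 -9.7] gap 29.1 q [ 18.  22. -20.   0. -48. -21.]
shift cm (tool now) [0.19 0.17 9.94] shift if turned first [0.19 0.18 9.94] rotvec [0.01 0.02 0.08]
```

View pics/s12.png

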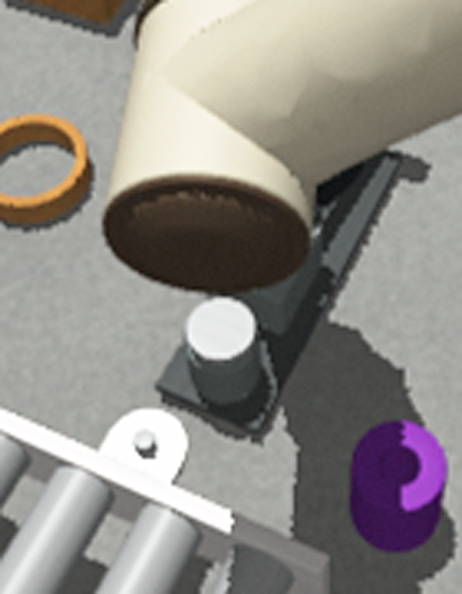

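View pics/t12.png

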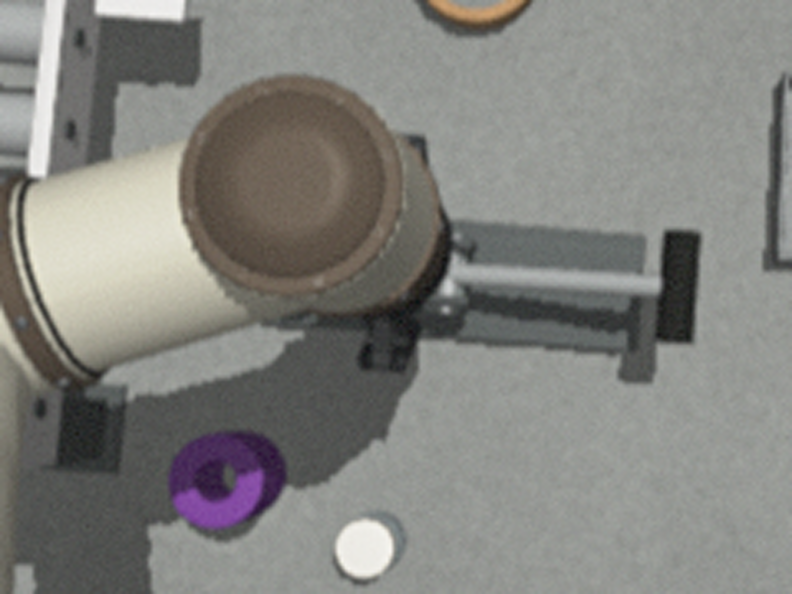

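Run:
```python
from h import *
s=cap("side");t=cap("top")
C=lambda x,y,k,u,v:((x+.5)/k-.5+u,(y+.5)/k-.5+v)
sd=pt(s,*C(222,328,3.3,180,180),77.4);st=pt(s,*C(145,441,3.3,180,180),110);g=pt(t,*C(681,286,3.3,80,120),104.4)
print(sd,st,g,sd-st, "yaw",np.degrees(np.arctan2((sd-g)[1],(sd-g)[0])))
print([pt(t,*C(x,y,3.3,80,120),15.4) for x,y in((645,236),(637,354),(470,220),(455,340))])
```

```text
[556.8  95.4  77.4] [558.7 196.6 110. ] [ 544.9 -152.2  104.4] [  -1.9 -101.2  -32.6] yaw 87.24840256565926
[array([ 585.4, -131.8,   15.4]), array([ 504.6, -128. ,   15.4]), array([593.5, -12.1,  15.4]), array([511.5,  -4.5,  15.4])]
```

Run:
```python
from h import *
s=cap("side")
a=cv2.resize(s["color"][295:335,205:245],None,fx=10,fy=10,interpolation=cv2.INTER_CUBIC)
b=cv2.resize(s["color"][260:300,227:267],None,fx=10,fy=10,interpolation=cv2.INTER_CUBIC)
cv2.imwrite("pics/z1.png",np.hstack([a,b]))
```

```text
(no output)
```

View pics/z1.png

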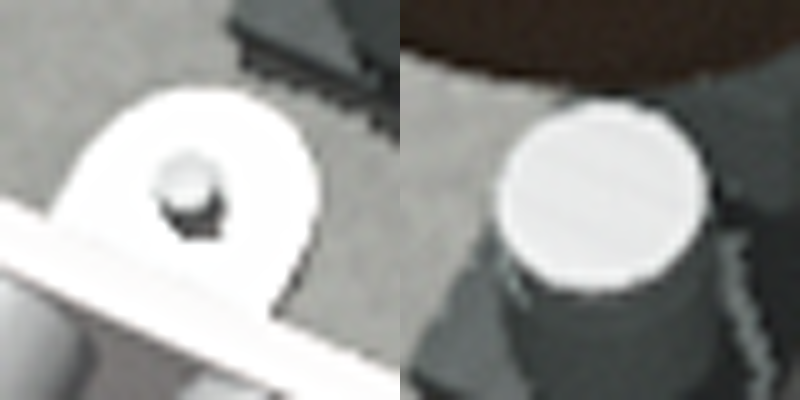

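Run:
```python
from h import *
s=cap("side")
st=pt(s,223.15,312.5,110)
for z in (76,77.4,78): 
    sd=pt(s,246.85,279.05,z); print(sd,st,st-sd)
# project tab circle and saddle circle for check
for c0,r,z in ((st[:2],7,110),(st[:2],22,98),(sd[:2],23,78)):
    P=np.array([px(s,(c0[0]+r*np.cos(a),c0[1]+r*np.sin(a),z)) for a in np.linspace(0,6.28,60)]);print(P.min(0),P.max(0))
go(0,0,0,177)
```

```text
[557.3  94.8  76. ] [560.2 195.4 110. ] [  2.9 100.6  34. ]
[556.9  95.5  77.4] [560.2 195.4 110. ] [ 3.3 99.9 32.6]
[556.8  95.8  78. ] [560.2 195.4 110. ] [ 3.4 99.6 32. ]
[219.6 309.1] [226.8 315.9]
[212.7 304.8] [234.9 325.8]
[236.2 269.8] [257.4 288.6]
t 25.27 pos [551.9  13.7 111.6] toolY yaw 177.0 tilt x [ 5.e-04  1.e-04 -1.e+00] F [ 0.1 -0.  -9.3] gap 29.3 q [ 18.  22. -20.   0. -48. -21.]
shift cm (tool now) [11.13 55.05 -4.26] shift if turned first [11.16 55.05 -4.26] rotvec [0.   0.01 0.03]
```

Call:
{"api": "move_arm", "payload": {
  "xyz": [
    [0.1,0,0],
    [0.1,0.03,0.4],
    [0,0.03,0.8],
    [0,0.03,0.9],
    [0,0.03,0.9],
    [0,0.03,0.9],
    [0,0.03,0.9],
    [0,0,0.9],
    [0,0,0.9],
    [0,0,0.9],
    [0,0,0.9],
    [0,0,0.9],
    [0,0,0.6],
    [0,0,0],
    [0,0,0]
  ],
  "dr": [
    [0,0,0],
    [0,0,0],
    [0,0,0],
    [0,0,0],
    [0,0,0],
    [0,0,0],
    [0,0,0],
    [0,0,0],
    [0,0,0],
    [0,0,0],
    [0,0,0],
    [0,0,0],
    [0,0,0],
    [0,0,0],
    [0,0,0]
  ],
  "fingers": [0.1,0.1,0.1,0.1,0.1,0.1,0.1,0.1,0.1,0.1,0.1,0.1,0.1,0.1,0.1]
}}

```text
time: 27.15
position: [555.1, 112.4, 109.2]
tcp_rot: [122.4, 90.0, -150.6]
wrist_force: [0.3, -0.1, -8.2]
finger_gap: 28.9
```

Run:
```python
from h import *
go(555.3,113.2,104.5,177)
c=cap("side");crop(c,"s13",180,220,300,380,3.7)
c=cap("top");crop(c,"t13",60,120,300,300,3.3)
```

```text
t 27.15 pos [555.1 112.4 109.2] toolY yaw 176.99 tilt x [-4.e-04 -2.e-04 -1.e+00] F [ 0.3 -0.1 -8.2] gap 28.9 q [ 28.  24. -18.   0. -49. -31.]
shift cm (tool now) [ 0.47 -0.02  0.08] shift if turned first [ 0.47 -0.02  0.08] rotvec [-0.01 -0.01 -0.02]
```

View pics/s13.png

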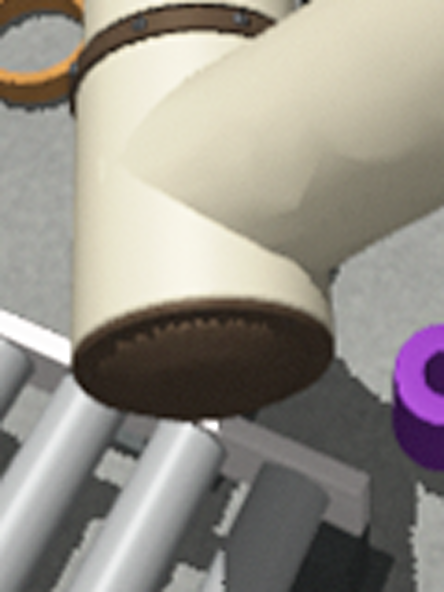

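View pics/t13.png

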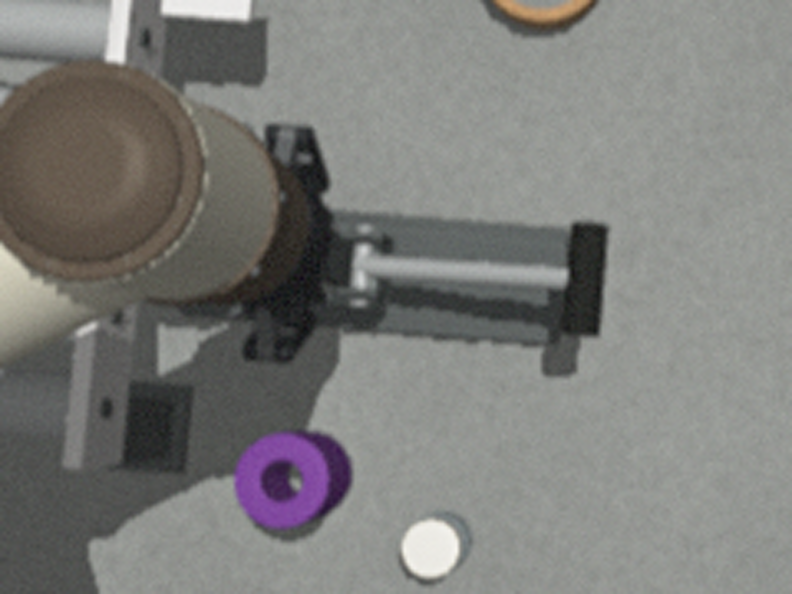

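Call:
{"api": "move_arm", "payload": {
  "xyz": [
    [0.1,0,0],
    [0.1,0,0],
    [0.1,0,0],
    [0.1,0,0],
    [0.1,0,0],
    [0,0,0],
    [0,0,0]
  ],
  "dr": [
    [0,0,0],
    [0,0,0],
    [0,0,0],
    [0,0,0],
    [0,0,0],
    [0,0,0],
    [0,0,0]
  ],
  "fingers": [0.1,0.1,0.1,0.1,0.1,0.1,0.1]
}}

```text
time: 28.12
position: [555.3, 112.7, 104.5]
tcp_rot: [-84.1, 90.0, 2.9]
wrist_force: [-0.3, 0.6, -6.7]
finger_gap: 29.4
```

Call:
{"api": "move_arm", "payload": {
  "xyz": [
    [0,0,0],
    [0,0,0],
    [0,0,0],
    [0,0,0],
    [0,0,0],
    [0,0,0],
    [-1,0,0],
    [-2,0,0],
    [-2,0,0],
    [-2.5,0,0],
    [-2.5,0,0],
    [-2,0,0]
  ],
  "dr": [
    [0,0,0],
    [0,0,0],
    [0,0,0],
    [0,0,0],
    [0,0,0],
    [0,0,0],
    [0,0,0],
    [0,0,0],
    [0,0,0],
    [0,0,0],
    [0,0,0],
    [0,0,0]
  ],
  "fingers": [0.4,0.6,0.9,1,1,1,1,1,1,1,1,1]
}}

```text
time: 29.62
position: [555.5, 112.7, 226.3]
tcp_rot: [-66.8, 89.9, 20.2]
wrist_force: [0.7, 0.4, -1.0]
finger_gap: 85.6
```

Call:
{"api": "move_arm", "payload": {
  "xyz": [
    [0,0,-1],
    [0,0,-2.5],
    [0,0,-2.5],
    [0,0,-2.5],
    [0,0,-2.5],
    [0,0,-2.5],
    [0,0,-2],
    [0,0,-1],
    [0,0,0]
  ],
  "dr": [
    [0,0,0],
    [0,0,0],
    [0,0,0],
    [0,0,0],
    [0,0,0],
    [0,0,0],
    [0,0,0],
    [0,0,0],
    [0,0,0]
  ],
  "fingers": [0.8,0.5,0.2,0,0,0,0,0,0]
}}

```text
time: 30.75
position: [546.5, -52.6, 224.1]
tcp_rot: [83.1, 90.0, 170.0]
wrist_force: [0.0, 0.0, 0.2]
finger_gap: 0.1
```

Run:
```python
from h import *
go(546.9,-53,125,177)
c=cap("side");crop(c,"s14",180,180,360,380,2.9)
c=cap("top");crop(c,"t14",60,120,300,300,3.3)
```

```text
t 30.75 pos [546.5 -52.6 224.1] toolY yaw 176.94 tilt x [-3.e-04  1.e-04 -1.e+00] F [0.  0.  0.2] gap 0.1 q [ 11.  15. -12.  -0. -63. -14.]
shift cm (tool now) [ 9.91 -0.05 -0.03] shift if turned first [ 9.91 -0.05 -0.03] rotvec [-0.06  0.   -0.02]
```

View pics/s14.png

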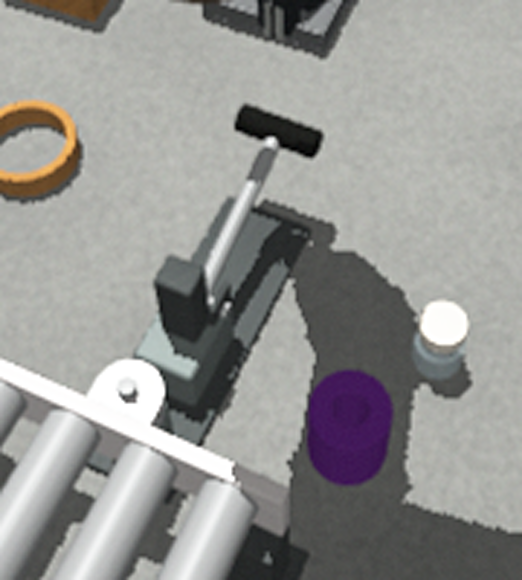

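View pics/t14.png

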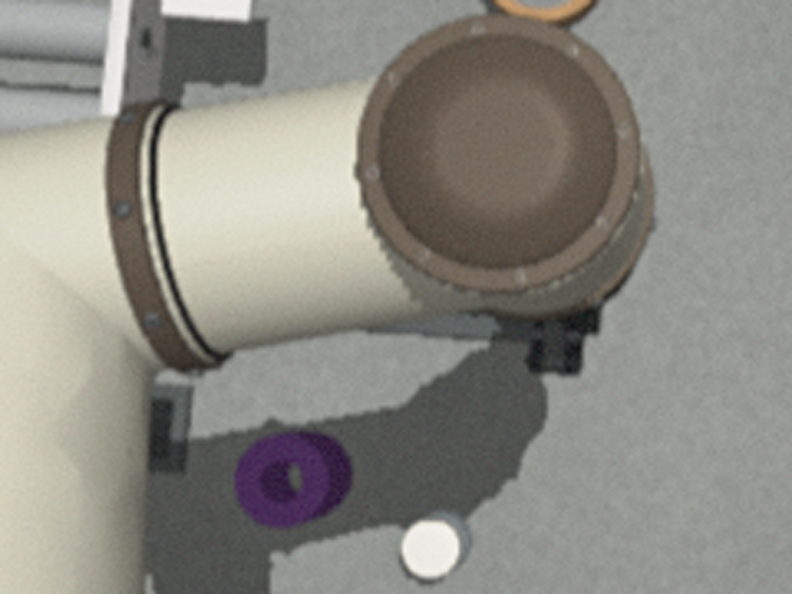

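Run:
```python
from h import *
s=cap("side")
a=cv2.resize(s["color"][260:300,225:265],None,fx=10,fy=10,interpolation=cv2.INTER_CUBIC)
b=cv2.resize(s["color"][205:245,255:295],None,fx=10,fy=10,interpolation=cv2.INTER_CUBIC)
cv2.imwrite("pics/z2.png",np.hstack([a,b]))
```

```text
(no output)
```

View pics/z2.png

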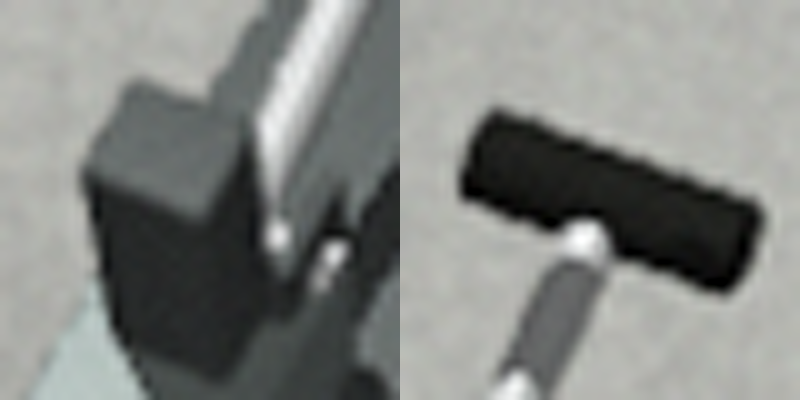

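Run:
```python
from h import *
s=cap("side")
p=pt(s,241.4,274.2,130);g=pt(s,275.75,224.75,97);d=(p-g)[:2];print(p,g,d,np.hypot(*d),np.degrees(np.arctan2(d[1],d[0])))
u=np.array([np.cos(np.radians(87)),np.sin(np.radians(87))])
print("saddle est from post",p[:2]+80*u,"from grip",g[:2]+245*u,"stud",pt(s,223.15,312.5,110))
```

```text
[556.6 114.8 130. ] [547.4 -50.9  97. ] [  9.2 165.7] 165.95520479936746 86.82208497404216
saddle est from post [560.7868765  194.69036278] from grip [560.22230928 193.76423601] stud [560.2 195.4 110. ]
```

Call:
{"api": "move_arm", "payload": {
  "xyz": [
    [1.5,0,-0.1],
    [2.5,0,0],
    [2.5,0,0],
    [2,0,0],
    [1.2,0,0],
    [0.7,0,0],
    [0.7,0,0],
    [0.7,0,0],
    [0.7,0,0],
    [0.7,0,0],
    [0,0,0]
  ],
  "dr": [
    [0,0,0],
    [0,0,0],
    [0,0,0],
    [0,0,0],
    [0,0,0],
    [0,0,0],
    [0,0,0],
    [0,0,0],
    [0,0,0],
    [0,0,0],
    [0,0,0]
  ],
  "fingers": [0,0,0,0,0,0,0,0,0,0,0]
}}

```text
time: 32.33
position: [546.7, -53.0, 91.9]
tcp_rot: [-20.5, 90.0, 66.5]
wrist_force: [-0.6, -1.5, 3.1]
finger_gap: 0.5
```

Run:
```python
from h import *
go(546.9,-54,43,177)
c=cap("side");crop(c,"s15",180,120,360,380,2.3)
```

```text
t 32.33 pos [546.7 -53.   91.9] toolY yaw 177.0 tilt x [ 0.e+00  1.e-04 -1.e+00] F [-0.6 -1.5  3.1] gap 0.5 q [ 11.  24. -21.  -0. -45. -14.]
shift cm (tool now) [ 4.89 -0.02 -0.1 ] shift if turned first [ 4.89 -0.02 -0.1 ] rotvec [-0.    0.01  0.  ]
```

View pics/s15.png

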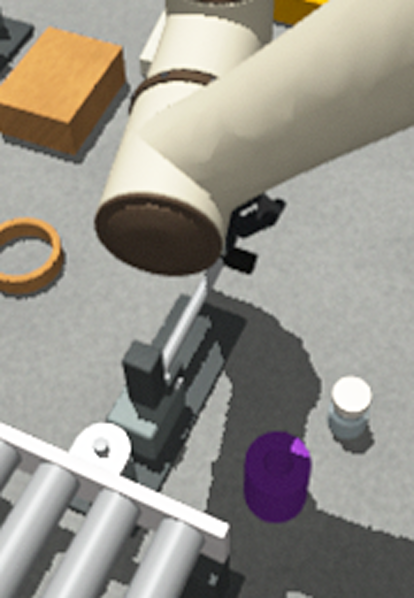

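Call:
{"api": "move_arm", "payload": {
  "xyz": [
    [0.5,0,0],
    [0.6,0,0],
    [0.6,0,0],
    [0.6,0,0],
    [0.6,0,0],
    [0.6,0,0],
    [0.6,0,0],
    [0.5,0,0],
    [0,0,0]
  ],
  "dr": [
    [0,0,0],
    [0,0,0],
    [0,0,0],
    [0,0,0],
    [0,0,0],
    [0,0,0],
    [0,0,0],
    [0,0,0],
    [0,0,0]
  ],
  "fingers": [0,0,0,0,0,0,0,0,0]
}}

```text
time: 33.5
position: [546.8, -53.3, 47.4]
tcp_rot: [-119.9, 90.0, -32.9]
wrist_force: [-2.3, -2.6, 10.8]
finger_gap: 0.0
```

Call:
{"api": "move_arm", "payload": {
  "xyz": [
    [0.2,0,0],
    [0.2,0,0],
    [0,0,0],
    [0,0,0]
  ],
  "dr": [
    [0,0,0],
    [0,0,0],
    [0,0,0],
    [0,0,0]
  ],
  "fingers": [0,0,0,0]
}}

```text
time: 34.0
position: [546.9, -52.8, 43.7]
tcp_rot: [-82.6, 89.9, 4.4]
wrist_force: [-2.7, -0.3, 11.2]
finger_gap: 0.0
```

Run:
```python
from h import *
go(546.9,-54,43,177)
c=cap("side");crop(c,"s16",180,120,360,380,2.3)
a=cv2.resize(c["color"][295:335,205:245],None,fx=10,fy=10,interpolation=cv2.INTER_CUBIC);cv2.imwrite("pics/z16.png",a)
```

```text
t 34.0 pos [546.9 -52.8  43.7] toolY yaw 177.04 tilt x [ 1.2e-03  1.0e-04 -1.0e+00] F [-2.7 -0.3 11.2] gap 0.0 q [ 11.  27. -24.   0. -39. -14.]
shift cm (tool now) [ 0.07 -0.01 -0.11] shift if turned first [ 0.07 -0.01 -0.11] rotvec [0.04 0.01 0.07]
```

View pics/s16.png

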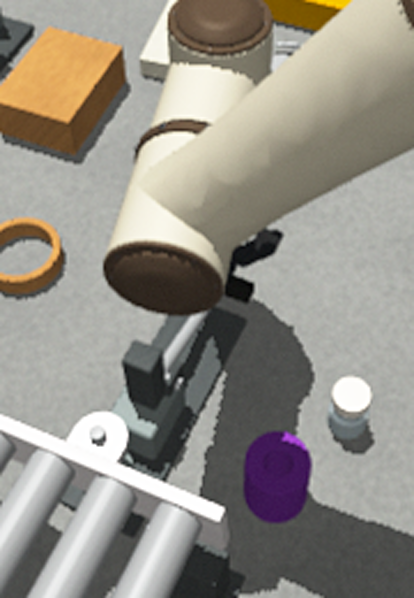

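View pics/z16.png

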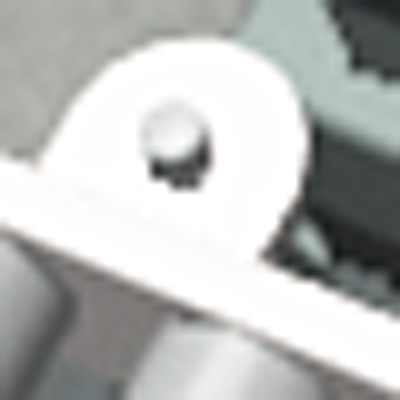

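Run:
```python
from h import *
s=cap("side")
for dz in (0,14,18,22,26): print(dz,px(s,(560.2-dz*.25,195.4,110+dz)))
```

```text
0 [223.2 312.5]
14 [224. 310.]
18 [224.2 309.3]
22 [224.5 308.5]
26 [224.7 307.8]
```

Call:
{"api": "move_arm", "payload": {
  "xyz": [
    [-0.5,0,0],
    [-0.8,0,0],
    [-0.8,0,0],
    [-0.8,0,0],
    [-0.8,0,0],
    [-0.8,0,0],
    [-0.8,0,0],
    [-0.8,0,0],
    [-0.8,0,0],
    [-0.8,0,0],
    [-0.5,0,0],
    [0,0,0],
    [0,0,0],
    [0,0,0],
    [0,0,0]
  ],
  "dr": [
    [0,0,0],
    [0,0,0],
    [0,0,0],
    [0,0,0],
    [0,0,0],
    [0,0,0],
    [0,0,0],
    [0,0,0],
    [0,0,0],
    [0,0,0],
    [0,0,0],
    [0,0,0],
    [0,0,0],
    [0,0,0],
    [0,0,0]
  ],
  "fingers": [0,0,0,0,0,0,0,0,0,0,0,0,0,0,0]
}}

```text
time: 35.98
position: [546.4, -53.2, 124.1]
tcp_rot: [102.2, 90.0, -170.8]
wrist_force: [0.7, 0.5, 0.4]
finger_gap: -0.1
```

Run:
```python
from h import *
go(546.9,-54,43,177)
c=cap("side");crop(c,"s17",180,160,360,360,2.9)
a=cv2.resize(c["color"][295:335,205:245],None,fx=10,fy=10,interpolation=cv2.INTER_CUBIC)
b=cv2.resize(c["color"][260:300,225:265],None,fx=10,fy=10,interpolation=cv2.INTER_CUBIC)
cv2.imwrite("pics/z17.png",np.hstack([a,b]))
```

```text
t 35.98 pos [546.4 -53.2 124.1] toolY yaw 177.0 tilt x [-6.e-04 -1.e-04 -1.e+00] F [0.7 0.5 0.4] gap -0.1 q [ 11.  21. -19.  -0. -50. -14.]
shift cm (tool now) [ 8.11 -0.06 -0.08] shift if turned first [ 8.11 -0.05 -0.08] rotvec [-0.   -0.01 -0.03]
```

View pics/s17.png

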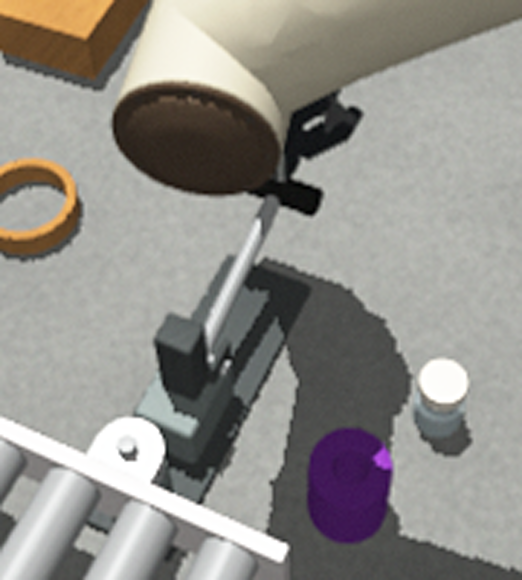

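View pics/z17.png

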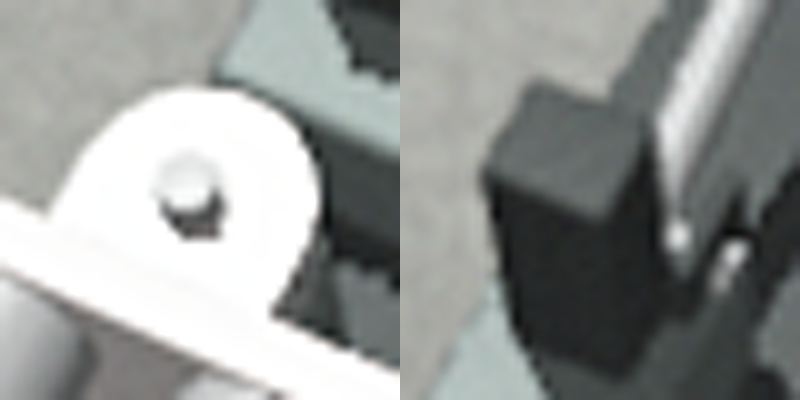

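Call:
{"api": "move_arm", "payload": {
  "xyz": [
    [0.5,0,0],
    [0.6,0,0],
    [0.6,0,0],
    [0.6,0,0],
    [0.6,0,0],
    [0.6,0,0],
    [0.6,0,0],
    [0.6,0,0],
    [0.6,0,0],
    [0.6,0,0],
    [0.6,0,0],
    [0.6,0,0],
    [0.6,0,0],
    [0.3,0,0],
    [0.2,0,0],
    [0,0,0],
    [0,0,0],
    [0,0,0],
    [0,0,0]
  ],
  "dr": [
    [0,0,0],
    [0,0,0],
    [0,0,0],
    [0,0,0],
    [0,0,0],
    [0,0,0],
    [0,0,0],
    [0,0,0],
    [0,0,0],
    [0,0,0],
    [0,0,0],
    [0,0,0],
    [0,0,0],
    [0,0,0],
    [0,0,0],
    [0,0,0],
    [0,0,0],
    [0,0,0],
    [0,0,0]
  ],
  "fingers": [0,0,0,0,0,0,0,0,0,0,0,0,0,0,0,0,0,0,0]
}}

```text
time: 38.4
position: [546.8, -52.7, 43.4]
tcp_rot: [-72.5, 89.9, 14.5]
wrist_force: [-2.7, 0.1, 10.5]
finger_gap: 0.0
```

Run:
```python
from h import *
go(546.9,-54,43,177)
c=cap("side");cv2.imwrite("pics/s18.png",c["color"])
a=cv2.resize(c["color"][295:335,205:245],None,fx=10,fy=10,interpolation=cv2.INTER_CUBIC)
b=cv2.resize(c["color"][260:300,225:265],None,fx=10,fy=10,interpolation=cv2.INTER_CUBIC)
cv2.imwrite("pics/z18.png",np.hstack([a,b]))
go(546.9,-54,43,177)
```

```text
t 38.4 pos [546.8 -52.7  43.4] toolY yaw 177.03 tilt x [ 9.e-04  2.e-04 -1.e+00] F [-2.7  0.1 10.5] gap 0.0 q [ 11.  28. -24.  -0. -39. -14.]
shift cm (tool now) [ 0.04 -0.01 -0.13] shift if turned first [ 0.04 -0.01 -0.13] rotvec [0.03 0.02 0.05]
t 38.45 pos [546.8 -52.7  43.4] toolY yaw 177.03 tilt x [ 9.e-04  2.e-04 -1.e+00] F [-2.4 -0.1 11. ] gap -0.2 q [ 11.  28. -24.  -0. -39. -14.]
shift cm (tool now) [ 0.04 -0.01 -0.13] shift if turned first [ 0.04 -0.01 -0.13] rotvec [0.03 0.02 0.05]
```

View pics/s18.png

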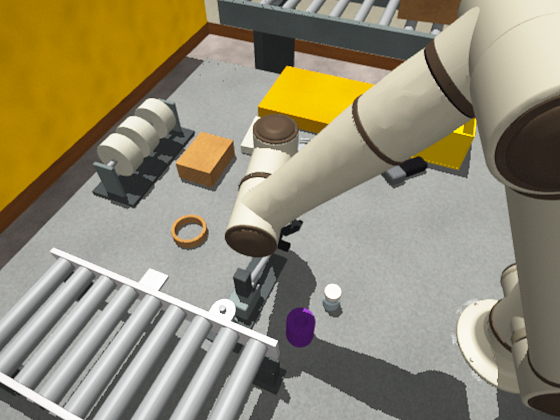

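View pics/z18.png

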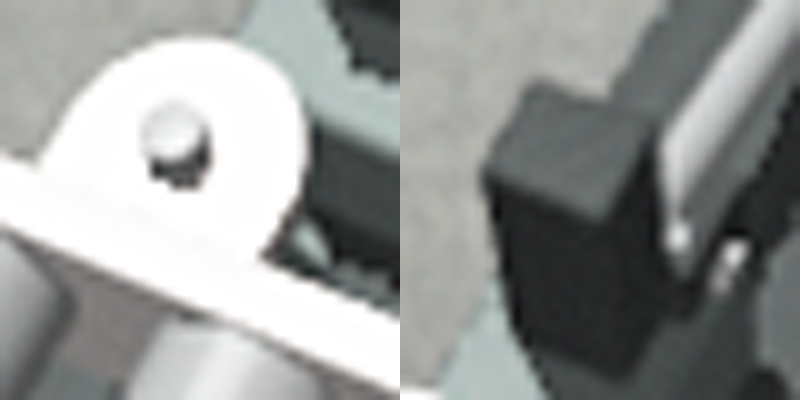

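```bash
python3 -c "
from station import bot
print(bot.sign_off()); s=bot.sense(); print(s['time'],s['position'],s['wrist_force'])"
```

```text
the job is handed in; nothing more can be done
None
the job is handed in; nothing more can be done
```

The job is done and was handed in at 38.5 s of the 72 s allowed; the system gave no verdict.

**What I did**
- I stood the off-white roll upright in the grey tray and let go, leaving the purple look-alike alone.
- I carried the jack by its post, handle up, and set it under the round pad with the stud.
- I pumped the handle down once and let it come fully back up. I then pressed it down again and handed in still holding it, with the closed fingertips on the grip bar.

**Last checks**
- **Jack position:** the saddle centre measured about 1–2 mm from the pad centre. The post looked unmoved after both strokes.
- **First stroke:** the pad rose an estimated 22 mm or more. With the handle released, the stud returned to its resting pixel and the wrist force fell to zero.
- **Final hold:** the bar centre was about 23 mm up, so the handle is at about 0.49–0.50 rad. The downward press was about 11 N, and the raised stud sat where it did on the first stroke.
- **Roll, bystanders and section:** the roll stood upright about 8–10 mm from the tray centre when last seen, before the jack was carried; the arm hid it afterwards. The jar and tape look unmoved in the final view. The foot and driver were last seen in place when the jack was lifted. I saw no sign of the arm touching the section.

**Disagreements:** the two cameras differed by about 2–3 mm on the stud position along y. I used a value between the two, well inside the 12 mm limit.

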